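Find the tired spring foot of a record player and flag it

TASK

Three spring feet from a record player stand in a row on the pine checking board. Going along the row from the robot's left to its right, press each foot at least half-way down with the fingertips and let it spring back, then push the red tag behind the softest foot back and down flat. Leave the other two tags standing, and do not lift or shift the feet or anything else on the bench.

Things in the scene. Friction and masses are not known exactly. Their poses are not given: they have to be found in the camera images.
- board: pine checking board, 200 mm (its x, away from the robot) x 380 mm (its y, to the left) x 24 mm, fixed, turned up to 0.3 rad; origin at the centre of its underside, z up. Three round seats 54 mm wide, 6 mm deep at x = -30 mm, y = +110 (left), 0 (middle), -110 mm (right). Behind each, at the same y, a red tag is hinged on a pin along y at x = +30, z = 29 mm
- seat_left (a point): centre of the floor of the left seat (as seen by the robot: left is the board's +y end), 18 mm above the bench, where a foot's underside rests
- seat_middle (a point): centre of the floor of the middle seat (as seen by the robot: left is the board's +y end), 18 mm above the bench, where a foot's underside rests
- seat_right (a point): centre of the floor of the right seat (as seen by the robot: left is the board's +y end), 18 mm above the bench, where a foot's underside rests
- foot_a: record-player spring foot, loose in one of the seats (which foot is in which seat varies): aluminium base disc 52 mm wide, 10 mm tall, open coil spring, aluminium cap 40 mm wide with a black rubber pad on top, 0.28 kg. Origin at the centre of the underside, z up; the pad's top is 47 mm above it when up (65 mm above the bench). The three feet look alike
- pad_a (a joint): how far the pad of foot_a is pressed down, m: 0 = up, 0.014 = on its stop; springs back by itself. The springs are about 0.35, 0.9 and 1.2 N per mm, one in each foot, with 1.5 mm of preload: half-way down takes about 3, 8 and 10 N
- foot_b: record-player spring foot, loose in one of the seats (which foot is in which seat varies): aluminium base disc 52 mm wide, 10 mm tall, open coil spring, aluminium cap 40 mm wide with a black rubber pad on top, 0.28 kg. Origin at the centre of the underside, z up; the pad's top is 47 mm above it when up (65 mm above the bench). The three feet look alike
- pad_b (a joint): how far the pad of foot_b is pressed down, m: 0 = up, 0.014 = on its stop; springs back by itself. The springs are about 0.35, 0.9 and 1.2 N per mm, one in each foot, with 1.5 mm of preload: half-way down takes about 3, 8 and 10 N
- foot_c: record-player spring foot, loose in one of the seats (which foot is in which seat varies): aluminium base disc 52 mm wide, 10 mm tall, open coil spring, aluminium cap 40 mm wide with a black rubber pad on top, 0.28 kg. Origin at the centre of the underside, z up; the pad's top is 47 mm above it when up (65 mm above the bench). The three feet look alike
- pad_c (a joint): how far the pad of foot_c is pressed down, m: 0 = up, 0.014 = on its stop; springs back by itself. The springs are about 0.35, 0.9 and 1.2 N per mm, one in each foot, with 1.5 mm of preload: half-way down takes about 3, 8 and 10 N
- tag_left (a joint): angle of the left tag, rad: 0 = standing, leaning back (away from the robot) 60 degrees above level; grows as it is pushed back and down to 1.047 = flat on the board. Light friction holds it at any angle (about 0.03 N m); it starts between 0 and 0.2
- tag_left_tip (a point): middle of the free edge of the left tag, 46 mm from its hinge pin. The tag is a red plastic plate 36 mm wide, 46 mm long, 3 mm thick with a white label on its robot side; lying flat, its upper face is 30 mm above the bench
- tag_middle (a joint): angle of the middle tag, rad: 0 = standing, leaning back (away from the robot) 60 degrees above level; grows as it is pushed back and down to 1.047 = flat on the board. Light friction holds it at any angle (about 0.03 N m); it starts between 0 and 0.2
- tag_middle_tip (a point): middle of the free edge of the middle tag, 46 mm from its hinge pin. The tag is a red plastic plate 36 mm wide, 46 mm long, 3 mm thick with a white label on its robot side; lying flat, its upper face is 30 mm above the bench
- tag_right (a joint): angle of the right tag, rad: 0 = standing, leaning back (away from the robot) 60 degrees above level; grows as it is pushed back and down to 1.047 = flat on the board. Light friction holds it at any angle (about 0.03 N m); it starts between 0 and 0.2
- tag_right_tip (a point): middle of the free edge of the right tag, 46 mm from its hinge pin. The tag is a red plastic plate 36 mm wide, 46 mm long, 3 mm thick with a white label on its robot side; lying flat, its upper face is 30 mm above the bench
- spanner: small flat steel spanner 130 mm long, lying along the board's near edge (x = -78 mm in the board's frame), 24 mm up on the board; origin under its middle. Leave alone.
- flux: amber flux bottle, 32 mm across, 62 mm tall, standing on the bench off the board's left end; origin at the centre of its underside. Leave alone.
- solder_reel: reel of solder, 60 mm across, 36 mm tall, standing on the bench off the board's right end; origin at the centre of its underside. Leave alone.
- strippers: orange-handled wire strippers, 160 mm long, lying on the bench to the right; origin under the middle. Leave alone.
- post_block: pine block 110 x 80 x 28 mm with two steel binding posts (50 mm tall in all), on the bench near left; origin at the centre of its underside. Leave alone.
- brass_wool: black pot of brass wool, 84 mm across, 65 mm tall, on the bench far right; origin at the centre of its underside. Leave alone.
- screw_jar: glass jar with a red cap, 56 mm across, 70 mm tall, on the bench far left; origin at the centre of its underside. Leave alone.
There are look-alikes about, which are no part of the job. What is shaped like the foot_c but purple is not meant.

How it is judged:
On the way, in this order (a step that is already met when the one before it is completed fails the run):
1. the foot in the left seat is pressed at least 5 mm down with the fingers (((horizontal distance between foot_a and seat_left below 0.02 m and value of joint pad_a above 0.005 m and contact force between the fingers and foot_a above 0.5 N) or (horizontal distance between foot_b and seat_left below 0.02 m and value of joint pad_b above 0.005 m and contact force between the fingers and foot_b above 0.5 N) or (horizontal distance between foot_c and seat_left below 0.02 m and value of joint pad_c above 0.005 m and contact force between the fingers and foot_c above 0.5 N))), for 0.1 s.
2. the foot in the middle seat is pressed at least 5 mm down with the fingers (((horizontal distance between foot_a and seat_middle below 0.02 m and value of joint pad_a above 0.005 m and contact force between the fingers and foot_a above 0.5 N) or (horizontal distance between foot_b and seat_middle below 0.02 m and value of joint pad_b above 0.005 m and contact force between the fingers and foot_b above 0.5 N) or (horizontal distance between foot_c and seat_middle below 0.02 m and value of joint pad_c above 0.005 m and contact force between the fingers and foot_c above 0.5 N))), for 0.1 s.
3. the foot in the right seat is pressed at least 5 mm down with the fingers (((horizontal distance between foot_a and seat_right below 0.02 m and value of joint pad_a above 0.005 m and contact force between the fingers and foot_a above 0.5 N) or (horizontal distance between foot_b and seat_right below 0.02 m and value of joint pad_b above 0.005 m and contact force between the fingers and foot_b above 0.5 N) or (horizontal distance between foot_c and seat_right below 0.02 m and value of joint pad_c above 0.005 m and contact force between the fingers and foot_c above 0.5 N))), for 0.1 s.
4. the tag behind the softest foot is pushed down flat (((horizontal distance between foot_b and seat_left below 0.02 m and value of joint tag_left above 0.92 rad and value of joint each of tag_middle, tag_right below 0.4 rad) or (horizontal distance between foot_b and seat_middle below 0.02 m and value of joint tag_middle above 0.92 rad and value of joint each of tag_left, tag_right below 0.4 rad) or (horizontal distance between foot_b and seat_right below 0.02 m and value of joint tag_right above 0.92 rad and value of joint each of tag_left, tag_middle below 0.4 rad))), for 0.2 s.
At the end, for the whole second after the job is handed in: The tag behind the softest foot lies flat (at least 0.92 of 1.047 rad), the other two tags still stand (under 0.4 rad), all pads have sprung back (within 3 mm), the feet are upright, at rest and within 10 mm of where they stood, and nothing else on the bench has moved by more than 30 mm (((horizontal distance between foot_b and seat_left below 0.02 m and value of joint tag_left above 0.92 rad and value of joint each of tag_middle, tag_right below 0.4 rad) or (horizontal distance between foot_b and seat_middle below 0.02 m and value of joint tag_middle above 0.92 rad and value of joint each of tag_left, tag_right below 0.4 rad) or (horizontal distance between foot_b and seat_right below 0.02 m and value of joint tag_right above 0.92 rad and value of joint each of tag_left, tag_middle below 0.4 rad)) and value of joint each of pad_a, pad_b, pad_c below 0.003 m and angle between each of foot_a, foot_b, foot_c's own z axis and vertical below 0.08 rad and distance of each of foot_a, foot_b, foot_c from where it was at the start of the episode below 0.01 m and distance of each of spanner, flux, solder_reel, strippers, post_block, brass_wool, screw_jar from where it was at the start of the episode below 0.03 m and linear speed of each of foot_a, foot_b, foot_c below 0.02 m/s); the robot touches nothing.
It fails at once if a foot is lifted, tipped or shifted out of its seat (distance of any of foot_a, foot_b, foot_c from where it was at the start of the episode above 0.012 m or angle between any of foot_a, foot_b, foot_c's own z axis and vertical above 0.3 rad).
It fails at once if the tag behind a stiffer foot is pushed over ((value of joint tag_left above 0.5 rad and not (horizontal distance between foot_b and seat_left below 0.02 m)) or (value of joint tag_middle above 0.5 rad and not (horizontal distance between foot_b and seat_middle below 0.02 m)) or (value of joint tag_right above 0.5 rad and not (horizontal distance between foot_b and seat_right below 0.02 m))).
It fails at once if something else on the bench is lifted or shifted by more than 30 mm (distance of any of spanner, flux, solder_reel, strippers, post_block, brass_wool, screw_jar from where it was at the start of the episode above 0.03 m).
It also fails if it takes over 50 s, if anything falls off the work surface, if the arm or the gripper's body presses on something with over 40 N, if the wrist force passes 120 N, or if a joint passes its speed limit or range.

ROBOT

A 7-joint arm with a two-finger parallel gripper is mounted at the origin on the work surface. World frame = base frame: x ahead of the robot, y to its left, z up, the work surface at z = 0. Lengths are in m, angles in rad, forces in N, time in s.
With the tool pointing down it reaches from about 0.425 to 0.925 m from the base axis. Payload 6.8 kg.
Tool frame: the origin (TCP) lies midway between the tips of the shut fingers; the grasp point (between the pads) lies 19 mm behind it; y points along the fingers, x is the direction in which the jaws open and shut, and the axes are right-handed (so a half turn about y gives the same grasp; the last joint's range is limited). The gripper opens to 88 mm and grips with 3 to 60 N. Pads are 20 mm wide; open, the fingers measure 115 mm over their backs; the gripper's body (75 mm by 178 mm) begins 61 mm behind the grasp point.
Start: joints at [-1.308, 0.477, 0.022, 1.555, -0.011, 1.109, -0.083], TCP at [0.245, 0.629, 0.223] pointing down, gripper open.
Joint ranges: [-2.96, 2.96], [-0.34, 2.1], [-1.41, 1.46], [0.24, 2.44], [-1.37, 4.51], [0.17, 1.92], [-2.96, 2.96]. Speed limits (rad/s): [2.39, 2.39, 3.14, 3.14, 3.14, 3.14, 3.14].

INTERFACE

Orientations are given as [roll, pitch, yaw] about the fixed x, y, z axes, in that order (R = Rz(yaw) Ry(pitch) Rx(roll)).
In Python, from cell import arm gives the robot as it stands.
- The arm moves only by the tool send_rows, never from a script. Its argument "targets" is one flat list of numbers, 5 for each row, row after row: the shift along the tool's x, y, z in units of 100 mm (1.0 is 100 mm), then the turn about the tool's y in units of 120 degrees (1.0 is 120 degrees), then the closure, from -1 (fully open) to 1 (shut), so that 0 is half open. A call has 1 to 10 rows; each row shifts and turns the pose as measured when the row begins, along the tool's axes as they then stand; what a row does not reach is not made up. A row lasts 1/12 s, in which the tool goes at most 41.7 mm and 7.16 degrees, less where a joint would pass 70% of its speed; a pose out of reach is approached as far as the arm can. A call with a number of a shift or a turn outside -1 to 1 is refused whole. A call with a gripper value outside its range is refused whole. The fingers move at their own pace and stop on an object; "force" is the grip in N (left out, the last holds). Time passes only in rows, so rows that do not move let the fingers close. It gives the time, the measured TCP pose, the force and the opening at its end, in the units of the state.
- arm.state(): the state, without advancing time (a new reading comes with each control period).
- arm.get_image(name): name is "side" or "top"; returns the picture (384x512x3 uint8, red, green, blue); there is no depth.
- arm.get_calibration(name): a dict with "vfov" (degrees; the focal length in pixels is half the picture's height over the tangent of half this angle, whatever the lens; pixels are square), "cx", "cy" (the principal point, pixels), "k1" (the pictures are not rectified: a ray, as slopes to the right and down, at radius r is drawn at 1 + k1 r^2 times it, then the intrinsics apply), "T" (4x4, takes a point from camera to world coordinates). Camera axes: x right, y up, looking along -z (the intrinsics and any distortion apply to the point x, -y, -z); pixel columns grow to the right and rows downward; lengths in m; the calibration is good to about 2 mm. A picture is of the moment at which its call begins. get_calibration takes no time and is no camera call.
- arm.finish_job(): hands the job in, once; it reports no verdict.
The state is a dict: "t": time; "joints": joint angles; "qd": joint speeds; "joint_efforts": joint torques, N m; "eef_pos": TCP position; "tool_rot": TCP orientation; "wrist_force": force on the tool from outside, world axes, zero at the start; "torque": the same for the moment, N m; "finger_gap": finger opening in m.
Only numpy, scipy, OpenCV 4.12 (cv2) and the standard library are available. Lean on these libraries where they do the work, as an engineer would, in place of code of your own. Each camera call takes 0.05 s, during which the arm holds its last target. There are 200 camera calls.

## Working session

There is one attempt and no reset: what is moved stays moved. The work goes in short steps, Python scripts to look and compute and a tool call to move; the robot and the scene stay as the last step left them, time stands still between calls to the robot, and variables do not carry over. Pictures are saved under pics/ and viewed, about 8 in all and at most 12, crops included, and the job is handed in when it is done.

Besides the shell and the picture viewer there is one more tool, called after ">>>" by a JSON object that holds its "op" and its "data". send_rows: Moves the arm, as the interface text tells. Its arguments: {"type":"object","properties":{"targets":{"type":"array"},"force":{"type":"number"}},"required":["targets"]}

```bash
mkdir -p pics; ls
python3 - <<'E'
from cell import arm
import cv2,json
for n in("top","side"):
    im=arm.get_image(n); cv2.imwrite(f"pics/{n}0.png",im[:,:,::-1])
    c=arm.get_calibration(n); print(n,c)
s=arm.state(); print(s)
E
```

```text
pics
top {'vfov': 55.872065696031655, 'cx': 251.76802269997245, 'cy': 187.16072841159533, 'k1': 0.01244040010204739, 'T': array([[-3.53477929e-03,  9.95394904e-01, -9.57940039e-02,
         4.11128230e-01],
       [-9.99993511e-01, -3.58511419e-03, -3.53341901e-04,
        -2.81683592e-02],
       [-6.95147170e-04,  9.57921333e-02,  9.95401117e-01,
         1.11450835e+00],
       [ 0.00000000e+00,  0.00000000e+00,  0.00000000e+00,
         1.00000000e+00]])}
side {'vfov': 49.6051522944085, 'cx': 256.2469509661226, 'cy': 194.118430250713, 'k1': -0.09491634659620786, 'T': array([[-0.88178405,  0.26031159, -0.39331255, -0.08909516],
       [-0.47148956, -0.46452388,  0.74961001,  1.09089033],
       [ 0.0124291 ,  0.84643691,  0.53234394,  0.87373622],
       [ 0.        ,  0.        ,  0.        ,  1.        ]])}
{'t': 0.1, 'joints': array([-1.30810993,  0.47774155,  0.02235042,  1.55633383, -0.01151442,
        1.10927297, -0.08309056]), 'qd': array([-0.00193232, -0.00247247,  0.00014311, -0.00230342,  0.00042877,
        0.00031498, -0.0006324 ]), 'joint_efforts': array([ 4.59518196e-03, -5.84090137e+01,  1.54012050e+00, -2.73311591e+01,
       -5.41877258e-02,  1.31232786e-02,  8.30970066e-05]), 'eef_pos': array([0.24440296, 0.62862899, 0.22177083]), 'tool_rot': array([-1.57090564,  0.00162388,  1.20002617]), 'wrist_force': array([ 0.44286203, -0.51593162,  0.16109031]), 'torque': array([-0.02568622,  0.00520576, -0.04427387]), 'finger_gap': 0.08785848723707285}
```

View pics/top0.png

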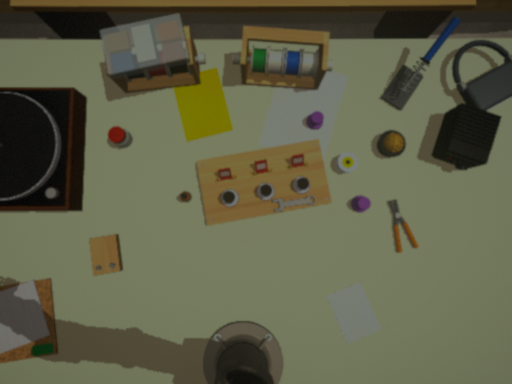

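View pics/side0.png

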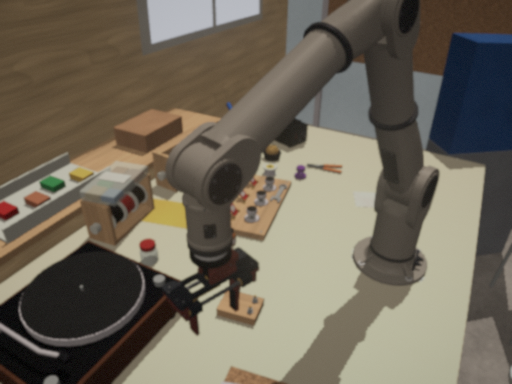

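Candidates in the top view: dark-capped feet on the board at (230,198), (266,191) and (302,185), and purple look-alikes off the board at (316,120) and (361,204). By the description I choose the three on the board. The tags are the red plates at (225,174), (261,167) and (298,160). Next I measure and check a crop.

```bash
cat > h.py <<'E'
import numpy as np,cv2
from cell import arm
def K(c,h=384):
    f=h/2/np.tan(np.radians(c["vfov"]/2)); return f
def ray(c,u,v):
    f=K(c); p=np.array([(u-c["cx"])/f,(v-c["cy"])/f]); q=p.copy()
    for _ in range(20): q=p/(1+c["k1"]*(q@q))
    d=c["T"][:3,:3]@np.array([q[0],-q[1],-1]); return c["T"][:3,3],d
def onz(c,u,v,z):
    o,d=ray(c,u,v); return o+d*(z-o[2])/d[2]
def proj(c,P):
    p=np.linalg.inv(c["T"])@np.append(P,1); q=np.array([p[0],-p[1]])/-p[2]
    q=q*(1+c["k1"]*(q@q)); return q*K(c)+[c["cx"],c["cy"]]
E
python3 - <<'E'
from h import *
im=cv2.imread("pics/top0.png"); c=arm.get_calibration("top")
hsv=cv2.cvtColor(im,cv2.COLOR_BGR2HSV)
for p in[(240,215),(212,165),(230,198),(266,191),(302,185),(340,230)]: print(p,hsv[p[1],p[0]])
roi=np.zeros(im.shape[:2],np.uint8); roi[130:235,185:340]=255
def comps(m,a):
    n,l,s,ce=cv2.connectedComponentsWithStats(m); return [(ce[i],s[i]) for i in range(1,n) if s[i][4]>=a]
dark=(hsv[...,2]<75).astype(np.uint8)*255&roi
red=cv2.inRange(hsv,(0,150,60),(8,255,255))|cv2.inRange(hsv,(172,150,60),(180,255,255)); red&=roi
for ce,s in comps(dark,15): print("dark",ce.round(1),s,onz(c,*ce,.065).round(4))
for ce,s in comps(red,10): print("red",ce.round(1),s,onz(c,*ce,.045).round(4))
b=cv2.inRange(hsv,(8,90,90),(24,255,255))&roi
b=cv2.morphologyEx(b,cv2.MORPH_OPEN,np.ones((3,3)))
ct=max(cv2.findContours(b,0,2)[0],key=cv2.contourArea)
pts=np.array([onz(c,*p[0],.024)[:2] for p in cv2.convexHull(ct)],np.float32)
r=cv2.minAreaRect(pts); print("board",r); print(cv2.boxPoints(r))
cr=cv2.resize(im[130:235,185:345],None,fx=5,fy=5,interpolation=cv2.INTER_CUBIC); cv2.imwrite("pics/crop.png",cr)
E
```

```text
(240, 215) [ 19 146 122]
(212, 165) [ 22 137 121]
(230, 198) [ 24 106  36]
(266, 191) [20 98 39]
(302, 185) [23 87 38]
(340, 230) [ 36  59 125]
dark [302.  183.4] [296 178  13  12 125] [ 0.5227 -0.1741  0.065 ]
dark [265.2 190. ] [260 184  12  13 115] [ 0.5038 -0.067   0.065 ]
dark [227.9 196.8] [222 191  13  12 124] [0.4844 0.0416 0.065 ]
dark [186.2 197. ] [185 193   5   8  21] [0.4841 0.1627 0.065 ]
red [297.2 156.2] [292 155  11   4  20] [ 0.6067 -0.1642  0.045 ]
red [260.4 162. ] [256 161  10   4  20] [ 0.5896 -0.0537  0.045 ]
red [297.2 164.2] [292 162  11   5  28] [ 0.5824 -0.1638  0.045 ]
red [223.8 170. ] [219 169  10   3  15] [0.5657 0.0554 0.045 ]
red [261.4 170.2] [256 168  11   5  33] [ 0.5648 -0.0568  0.045 ]
red [225.3 177.1] [220 175  11   5  24] [0.5445 0.0508 0.045 ]
board ((0.5334899425506592, -0.061039894819259644), (0.20042124390602112, 0.38325875997543335), 10.162092208862305)
[[ 0.40104154  0.10990279]
 [ 0.46866122 -0.2673436 ]
 [ 0.6659384  -0.23198259]
 [ 0.5983187   0.14526382]]
```

View pics/crop.png

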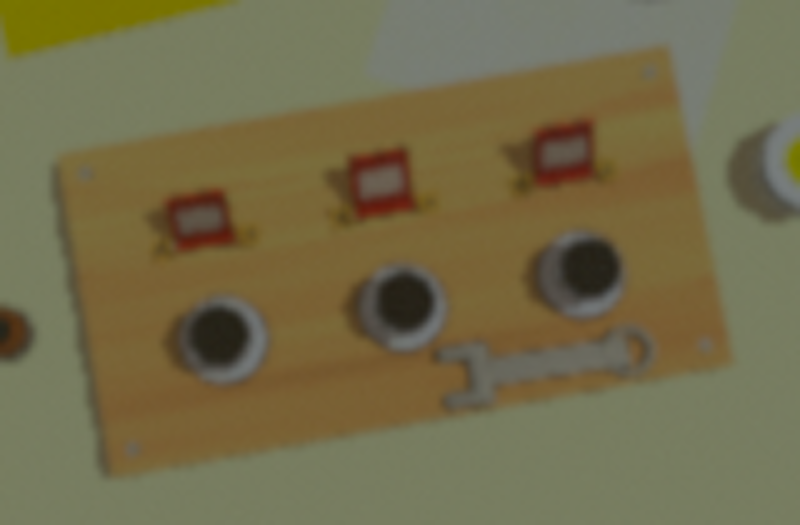

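The crop shows the three black-padded feet in their seats (row y about 197, 190 and 183 px), a tag behind each, and the spanner at the near edge. The board yaw is about 0.177 rad, and the pad positions agree with the seat geometry. First I turn the tool to line up with the board and shut the fingers.

>>> {"op": "send_rows", "data": {"targets": [0, 0, 0, -0.06, 1, 0, 0, 0, -0.06, 1, 0, 0, 0, -0.06, 1, 0, 0, 0, -0.06, 1, 0, 0, 0, -0.02, 1], "force": 20}}

```text
t: 0.52
eef_pos: [0.2436, 0.627, 0.2188]
tool_rot: [-1.568, 0.006, 1.754]
wrist_force: [-1.2, 0.3, -0.2]
finger_gap: 0.0582
```

>>> {"op": "send_rows", "data": {"targets": [-0.4, 0, -0.085, 0, 1, -0.4, 0, -0.085, 0, 1, -0.4, 0, -0.085, 0, 1, -0.4, 0, -0.085, 0, 1, -0.4, 0, -0.085, 0, 1, -0.4, 0, -0.085, 0, 1, -0.4, 0, -0.085, 0, 1, -0.4, 0, -0.085, 0, 1, -0.4, 0, -0.085, 0, 1, -0.4, 0, -0.085, 0, 1]}}

```text
t: 1.35
eef_pos: [0.3972, 0.2478, 0.2146]
tool_rot: [-1.559, 0.006, 1.774]
wrist_force: [0.9, 1.0, 0.0]
finger_gap: 0.0001
```

>>> {"op": "send_rows", "data": {"targets": [-0.4, 0.1, -0.08, 0.01, 1, -0.4, 0.1, -0.08, 0, 1, -0.4, 0.1, -0.08, 0, 1, -0.4, 0.1, -0.08, 0, 1, -0.3, 0.1, -0.06, 0, 1, -0.15, 0.1, -0.03, 0, 1, 0, 0.1, 0, 0, 1, 0, 0, 0, 0, 1]}}

```text
t: 2.02
eef_pos: [0.4747, 0.0416, 0.1452]
tool_rot: [-1.562, 0.008, 1.738]
wrist_force: [-0.4, 1.0, -1.0]
finger_gap: 0.0005
```

```bash
cat >> h.py <<'E'
def go(P,yaw=1.748):
    s=arm.state(); y=s["tool_rot"][2]; d=np.array(P)-s["eef_pos"]
    x=np.array([np.cos(y),np.sin(y),0]); z=np.array([-np.sin(y),np.cos(y),0])
    print("pos",s["eef_pos"].round(4),"rot",s["tool_rot"].round(3),"F",s["wrist_force"].round(2),"t",s["t"])
    print("shift units x,y,z",(np.array([d@x,-d[2],d@z])*10).round(3),"turn",round((y-yaw)/2.094,4))
E
python3 -c "
from h import *
go([.4845,.0416,.08])"
```

```text
pos [0.4747 0.0416 0.1452] rot [-1.562  0.008  1.738] F [-0.41  1.04 -1.02] t 2.0167
shift units x,y,z [-0.016  0.652 -0.096] turn -0.005
```

>>> {"op": "send_rows", "data": {"targets": [-0.02, 0.2, -0.06, -0.005, 1, 0, 0.2, -0.03, 0, 1, 0, 0.15, 0, 0, 1, 0, 0.05, 0, 0, 1, 0, 0, 0, 0, 1]}}

```text
t: 2.43
eef_pos: [0.483, 0.0481, 0.0837]
tool_rot: [-1.563, 0.004, 1.756]
wrist_force: [-0.2, 0.5, -1.3]
finger_gap: 0.0004
```

Run:
```python
from h import *
go([.4845,.0416,.065])
im=arm.get_image("top"); t=im[130:235,185:345]; s=arm.get_image("side"); cv2.imwrite("pics/p1s.png",s[:,:,::-1])
c=arm.get_calibration("side"); q=proj(c,[.4845,.0416,.065]); print(q)
u,v=q.astype(int); a=cv2.resize(s[v-60:v+60,u-60:u+60],(525,525),interpolation=cv2.INTER_CUBIC)
cv2.imwrite("pics/p1.png",a[:,:,::-1])
```

```text
pos [0.483  0.0481 0.0837] rot [-1.563  0.004  1.756] F [-0.2   0.51 -1.25] t 2.4333
shift units x,y,z [-0.066  0.187 -0.003] turn 0.0038
[250.16841938 207.88552947]
```

View pics/p1.png

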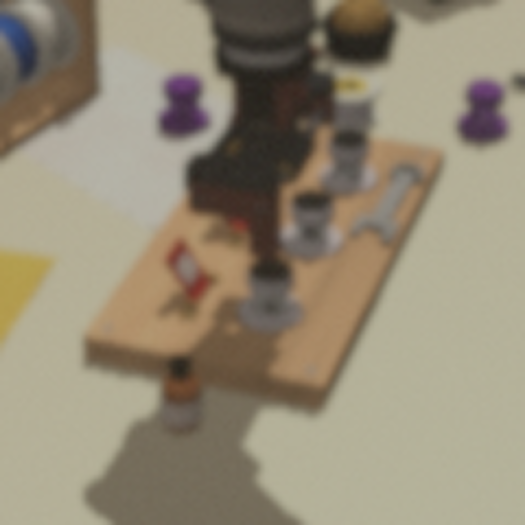

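The shut fingertips stand just above the left pad, near crop (268,255). I centre them and then press.

>>> {"op": "send_rows", "data": {"targets": [-0.06, 0.05, 0, 0.003, 1, 0, 0.05, 0, 0, 1, 0, 0, 0, 0, 1, 0, 0, 0, 0, 1]}}

```text
t: 2.87
eef_pos: [0.4866, 0.0427, 0.0768]
tool_rot: [-1.57, 0.004, 1.75]
wrist_force: [0.5, 0.5, -1.0]
finger_gap: 0.0006
```

```bash
python3 -c "
from h import *
go([.4845,.0416,.056])"
```

```text
pos [0.4866 0.0427 0.0768] rot [-1.57   0.004  1.75 ] F [ 0.53  0.51 -1.02] t 2.8667
shift units x,y,z [-0.007  0.208  0.023] turn 0.001
```

>>> {"op": "send_rows", "data": {"targets": [0, 0.08, 0.02, 0, 1, 0, 0.06, 0, 0, 1, 0, 0.05, 0, 0, 1, 0, 0.03, 0, 0, 1, 0, 0.02, 0, 0, 1, 0, 0.02, 0, 0, 1]}}

```text
t: 3.37
eef_pos: [0.4858, 0.0424, 0.0509]
tool_rot: [-1.573, 0.003, 1.749]
wrist_force: [-6.5, -0.3, 32.3]
finger_gap: 0.0003
```

It went onto its stop at z = 0.051, so the step is met. I back off to about 0.056 to read the spring.

>>> {"op": "send_rows", "data": {"targets": [0, -0.04, 0, 0, 1, 0, 0, 0, 0, 1, 0, 0, 0, 0, 1, 0, 0, 0, 0, 1]}}

```text
t: 3.7
eef_pos: [0.4857, 0.0423, 0.0558]
tool_rot: [-1.571, 0.002, 1.748]
wrist_force: [-2.2, -1.9, 9.1]
finger_gap: 0.0003
```

>>> {"op": "send_rows", "data": {"targets": [0, 0, 0, 0, 1, 0, 0, 0, 0, 1]}}

```text
t: 3.87
eef_pos: [0.4856, 0.0423, 0.0562]
tool_rot: [-1.571, 0.001, 1.748]
wrist_force: [-2.7, -0.3, 9.5]
finger_gap: 0.0004
```

>>> {"op": "send_rows", "data": {"targets": [0, -0.03, 0, 0, 1, 0, 0, 0, 0, 1, 0, 0, 0, 0, 1, 0, 0, 0, 0, 1]}}

```text
t: 4.2
eef_pos: [0.4856, 0.0423, 0.0593]
tool_rot: [-1.571, 0.001, 1.748]
wrist_force: [-2.1, 0.7, 6.8]
finger_gap: 0.0002
```

>>> {"op": "send_rows", "data": {"targets": [0, -0.1, 0, 0, 1, 0, -0.1, 0, 0, 1, 0, 0, 0, 0, 1, 0, 0, 0, 0, 1]}}

```text
t: 4.53
eef_pos: [0.486, 0.0423, 0.0805]
tool_rot: [-1.571, 0.001, 1.747]
wrist_force: [-0.5, 0.3, -0.5]
finger_gap: 0.0002
```

```bash
python3 -c "
from h import *
go([.504,-.0667,.085])"
```

```text
pos [0.486  0.0423 0.0805] rot [-1.571e+00  1.000e-03  1.747e+00] F [-0.49  0.26 -0.47] t 4.5333
shift units x,y,z [-1.104 -0.045  0.015] turn -0.0003
```

The left foot reads about 0.9 N/mm. Next is the middle foot.

>>> {"op": "send_rows", "data": {"targets": [0, -0.1, 0, 0, 1, -0.3, 0, 0, 0, 1, -0.3, 0, 0, 0, 1, -0.25, 0, 0, 0, 1, -0.15, 0, 0, 0, 1, -0.05, 0, 0, 0, 1, 0, 0, 0, 0, 1]}}

```text
t: 5.12
eef_pos: [0.5053, -0.0629, 0.0938]
tool_rot: [-1.572, 0.0, 1.753]
wrist_force: [0.2, 0.7, 0.8]
finger_gap: 0.0006
```

```bash
python3 -c "
from h import *
go([.504,-.0667,.066])"
```

```text
pos [ 0.5053 -0.0629  0.0938] rot [-1.572  0.     1.753] F [0.19 0.73 0.79] t 5.1167
shift units x,y,z [-0.035  0.278  0.02 ] turn 0.0023
```

>>> {"op": "send_rows", "data": {"targets": [-0.03, 0.1, 0.02, 0, 1, 0, 0.08, 0, 0, 1, 0, 0.04, 0, 0, 1, 0, 0, 0, 0, 1, 0, 0, 0, 0, 1]}}

```text
t: 5.53
eef_pos: [0.5026, -0.0619, 0.0689]
tool_rot: [-1.57, -0.002, 1.758]
wrist_force: [0.3, -0.3, 0.0]
finger_gap: 0.0004
```

>>> {"op": "send_rows", "data": {"targets": [0, 0.05, 0, 0, 1, 0, 0.04, 0, 0, 1, 0, 0, 0, 0, 1, 0, 0, 0, 0, 1, 0, 0, 0, 0, 1]}}

```text
t: 5.95
eef_pos: [0.5029, -0.0608, 0.0592]
tool_rot: [-1.57, -0.002, 1.76]
wrist_force: [-0.7, 0.0, 2.0]
finger_gap: 0.0003
```

>>> {"op": "send_rows", "data": {"targets": [0, 0.04, 0, 0, 1, 0, 0, 0, 0, 1, 0, 0, 0, 0, 1, 0, 0, 0, 0, 1]}}

```text
t: 6.28
eef_pos: [0.503, -0.0608, 0.0556]
tool_rot: [-1.57, -0.002, 1.76]
wrist_force: [-0.5, -1.7, 4.3]
finger_gap: 0.0003
```

>>> {"op": "send_rows", "data": {"targets": [0, -0.1, 0, 0, 1, 0, -0.1, 0, 0, 1, 0, -0.1, 0, 0, 1, 0, 0, 0, 0, 1, 0, 0, 0, 0, 1]}}

```text
t: 6.7
eef_pos: [0.5037, -0.0605, 0.0892]
tool_rot: [-1.572, -0.002, 1.76]
wrist_force: [-0.4, 0.3, -0.5]
finger_gap: 0.0005
```

```bash
python3 -c "
from h import *
go([.5232,-.1745,.085])"
```

```text
pos [ 0.5037 -0.0605  0.0892] rot [-1.572 -0.002  1.76 ] F [-0.41  0.27 -0.51] t 6.7
shift units x,y,z [-1.157  0.042  0.023] turn 0.0057
```

The middle foot gave 4.3 N at 9.4 mm, so it is the soft one. Next is the right foot.

>>> {"op": "send_rows", "data": {"targets": [-0.3, 0, 0, 0.006, 1, -0.3, 0, 0, 0, 1, -0.25, 0, 0, 0, 1, -0.18, 0, 0, 0, 1, -0.08, 0, 0, 0, 1, 0, 0, 0, 0, 1, 0, 0, 0, 0, 1]}}

```text
t: 7.28
eef_pos: [0.5247, -0.1707, 0.0891]
tool_rot: [-1.573, -0.004, 1.753]
wrist_force: [-0.0, 1.0, -0.1]
finger_gap: 0.0004
```

```bash
python3 -c "
from h import *
go([.5232,-.1745,.069])"
```

```text
pos [ 0.5247 -0.1707  0.0891] rot [-1.573 -0.004  1.753] F [-0.04  0.96 -0.07] t 7.2833
shift units x,y,z [-0.035  0.201  0.022] turn 0.0022
```

>>> {"op": "send_rows", "data": {"targets": [-0.04, 0.1, 0.02, 0, 1, 0, 0.08, 0, 0, 1, 0, 0, 0, 0, 1, 0, 0, 0, 0, 1]}}

```text
t: 7.62
eef_pos: [0.5226, -0.1705, 0.0685]
tool_rot: [-1.572, -0.007, 1.758]
wrist_force: [0.2, -0.0, -0.4]
finger_gap: 0.0006
```

>>> {"op": "send_rows", "data": {"targets": [0, 0.06, 0, 0, 1, 0, 0.05, 0, 0, 1, 0, 0, 0, 0, 1, 0, 0, 0, 0, 1, 0, 0, 0, 0, 1]}}

```text
t: 8.03
eef_pos: [0.5232, -0.17, 0.0583]
tool_rot: [-1.573, -0.006, 1.76]
wrist_force: [-2.6, 0.5, 10.3]
finger_gap: 0.0005
```

>>> {"op": "send_rows", "data": {"targets": [0, 0.03, 0, 0, 1, 0, 0, 0, 0, 1, 0, 0, 0, 0, 1]}}

```text
t: 8.28
eef_pos: [0.5232, -0.17, 0.0573]
tool_rot: [-1.573, -0.006, 1.76]
wrist_force: [-3.1, 0.1, 11.4]
finger_gap: 0.0005
```

>>> {"op": "send_rows", "data": {"targets": [0, -0.15, 0, 0, 1, 0, -0.2, 0, 0, 1, 0, -0.15, 0, 0, 1, 0, 0, 0, 0, 1, 0, 0, 0, 0, 1]}}

```text
t: 8.7
eef_pos: [0.5242, -0.1691, 0.1082]
tool_rot: [-1.575, -0.006, 1.761]
wrist_force: [-0.4, 0.8, 0.4]
finger_gap: 0.0002
```

```bash
python3 -c "
from h import *
go([.5551,-.0571,.1])"
```

```text
pos [ 0.5242 -0.1691  0.1082] rot [-1.575 -0.006  1.761] F [-0.4   0.77  0.41] t 8.7
shift units x,y,z [ 1.041  0.082 -0.515] turn 0.0064
```

The right foot reads about 1.2 N/mm (11.4 N at 7.7 mm), so the middle foot is the softest. I move in front of the middle tag.

>>> {"op": "send_rows", "data": {"targets": [0.3, 0, -0.15, 0.006, 1, 0.3, 0, -0.15, 0, 1, 0.25, 0, -0.12, 0, 1, 0.12, 0, -0.06, 0, 1, 0.05, 0, -0.02, 0, 1, 0, 0, 0, 0, 1, 0, 0, 0, 0, 1]}}

```text
t: 9.28
eef_pos: [0.5527, -0.0562, 0.1014]
tool_rot: [-1.567, -0.007, 1.746]
wrist_force: [-0.1, 0.4, -0.3]
finger_gap: 0.0005
```

```bash
python3 -c "
from h import *
go([.5551,-.0571,.054])"
```

```text
pos [ 0.5527 -0.0562  0.1014] rot [-1.567 -0.007  1.746] F [-0.08  0.4  -0.32] t 9.2833
shift units x,y,z [-0.013  0.474 -0.022] turn -0.0011
```

>>> {"op": "send_rows", "data": {"targets": [-0.01, 0.15, -0.02, 0, 1, 0, 0.15, 0, 0, 1, 0, 0.12, 0, 0, 1, 0, 0.04, 0, 0, 1, 0, 0, 0, 0, 1]}}

```text
t: 9.7
eef_pos: [0.5526, -0.0641, 0.0527]
tool_rot: [-1.565, -0.004, 1.738]
wrist_force: [-0.0, -0.5, 0.9]
finger_gap: 0.0006
```

>>> {"op": "send_rows", "data": {"targets": [0, 0, -0.1, 0, 1, 0, 0, -0.1, 0, 1, 0, 0.02, -0.1, 0, 1, 0, 0.06, -0.08, 0, 1, 0, 0.05, -0.04, 0, 1, 0, 0, 0, 0, 1]}}

```text
t: 10.2
eef_pos: [0.5998, -0.0592, 0.0405]
tool_rot: [-1.568, -0.003, 1.734]
wrist_force: [0.3, 0.2, 0.7]
finger_gap: 0.0004
```

```bash
python3 -c "
from h import *
go([.5925,-.0504,.031])"
```

```text
pos [ 0.5998 -0.0592  0.0405] rot [-1.568 -0.003  1.734] F [0.31 0.19 0.67] t 10.2
shift units x,y,z [0.099 0.095 0.057] turn -0.0067
```

>>> {"op": "send_rows", "data": {"targets": [0.05, 0.05, 0.03, 0, 1, 0.0, 0.04, 0, 0, 1, 0, 0.03, 0, 0, 1, 0, 0.02, 0, 0, 1, 0, 0, 0, 0, 1, 0, 0, 0, 0, 1]}}

```text
t: 10.7
eef_pos: [0.5975, -0.0544, 0.0318]
tool_rot: [-1.572, -0.003, 1.734]
wrist_force: [0.2, -0.2, -0.7]
finger_gap: 0.0006
```

>>> {"op": "send_rows", "data": {"targets": [0, 0.03, 0, 0, 1, 0, 0.02, 0, 0, 1, 0, 0, 0, 0, 1]}}

```text
t: 10.95
eef_pos: [0.5977, -0.0544, 0.0309]
tool_rot: [-1.574, -0.004, 1.733]
wrist_force: [-0.7, 0.5, 1.3]
finger_gap: 0.0006
```

>>> {"op": "send_rows", "data": {"targets": [0, -0.1, 0, 0, 1, 0, -0.3, 0, 0, 1, 0, -0.4, 0, 0, 1, 0, -0.4, 0.3, 0, 1, 0, -0.2, 0.3, 0, 1, 0.3, 0, 0.3, 0, 1, 0.4, 0, 0, 0, 1, 0.4, 0, 0, 0, 1, 0.4, 0, 0, 0, 1, 0, 0, 0, 0, 1]}}

```text
t: 11.78
eef_pos: [0.4835, 0.0804, 0.1706]
tool_rot: [-1.574, -0.004, 1.725]
wrist_force: [0.4, 0.1, 0.7]
finger_gap: 0.0003
```

Run:
```python
from h import *
go([.4,.2,.2])
a=arm.get_image("top")[130:235,185:345]; s=arm.get_image("side")[148:268,180:340]
o=[cv2.resize(a,(784,514)[::1],interpolation=cv2.INTER_CUBIC),]
cv2.imwrite("pics/e1.png",np.vstack([cv2.resize(a,(440,290),interpolation=2),cv2.resize(s,(440,310),interpolation=2)])[:,:,::-1])
```

```text
pos [0.4835 0.0804 0.1706] rot [-1.574 -0.004  1.725] F [0.38 0.11 0.72] t 11.7833
shift units x,y,z [ 1.31  -0.294  0.641] turn -0.0108
```

View pics/e1.png

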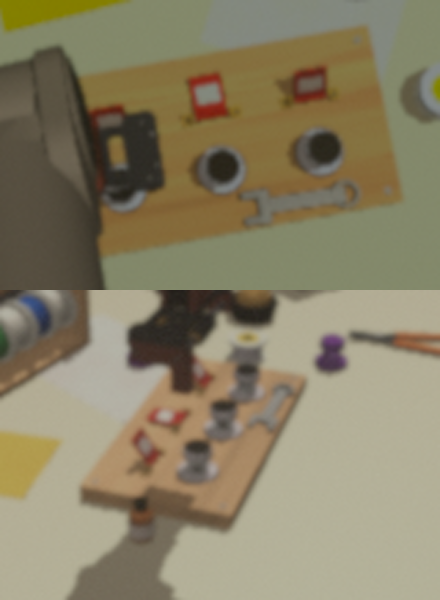

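The middle tag looks flat: longer in the top view at (207,97) and with no shadow. The other two tags still stand and the feet are in place. I check the tag angle and feet numerically before handing in.

Run:
```python
from h import *
c=arm.get_calibration("top")
A=cv2.imread("pics/top0.png"); B=arm.get_image("top")[:,:,::-1].copy()
for n,im in(("before",A),("now",B)):
    h=cv2.cvtColor(im,cv2.COLOR_BGR2HSV)
    red=(cv2.inRange(h,(0,130,60),(8,255,255))|cv2.inRange(h,(172,130,60),(180,255,255)))
    for u0,u1 in((250,272),(287,308)):
        v,u=np.nonzero(red[145:182,u0:u1]); v+=145; print(n,u0,"red rows",v.min(),v.max())
    dk=(h[...,2]<75).astype(np.uint8)
    for u0,v0 in((265,190),(302,184)):
        v,u=np.nonzero(dk[v0-9:v0+10,u0-9:u0+10]); print("  pad px",u.mean()+u0-9,v.mean()+v0-9)
C=np.array([.5335,-.061]);t=.177;R=np.array([[np.cos(t),-np.sin(t)],[np.sin(t),np.cos(t)]])
for q in(0,.2,.7,.92,1.047):
    e=np.pi/3-q; p=C+R@[.03+.046*np.cos(e),0]; print(q,"tip row",proj(c,[*p,.029+.046*np.sin(e)]).round(1))
```

```text
before 250 red rows 161 172
before 287 red rows 155 166
  pad px 265.00847457627117 189.97457627118644
  pad px 301.8346456692913 183.44094488188978
now 250 red rows 157 172
now 287 red rows 155 166
  pad px 265.3551401869159 190.0373831775701
  pad px 302.3363636363636 183.22727272727272
0 tip row [259.9 161.9]
0.2 tip row [259.4 159.8]
0.7 tip row [258.4 156.7]
0.92 tip row [258.2 156.5]
1.047 tip row [258.2 156.7]
```

The tip row matches a flat tag. The fingers went down to 30.9 mm over it (its flat face is at 30 mm), so it cannot be more than a few hundredths of a radian from flat. Handing in.

```bash
python3 -c "
from cell import arm
print(arm.finish_job())"
```

```text
the job is handed in; nothing more can be done
None
```

I pressed the three feet left, middle, right, then pushed the middle tag down flat, because the middle foot has the softest spring. I handed the job in at about 12 s of the 50 s. It reports no verdict.

| Foot | Deepest press | Force reading | Spring rate |
|---|---|---|---|
| Left | 14 mm | 9.5 N at about 9 mm | about 0.9 N/mm |
| Middle | 9.4 mm | 4.3 N at 9.4 mm | about 0.35 N/mm (softest) |
| Right | 7.7 mm | 11.4 N at 7.7 mm | about 1.2 N/mm |

- **Left foot:** it went further down than I meant, onto its stop, with 32 N at the wrist. It sprang back.
- **Middle tag:** its far edge is at image row 157, which fits a flat tag (156.7), but the top view alone could not tell 0.7 rad from flat. The closer evidence is that the fingertips came down to 30.9 mm over it, against 30 mm for its flat face. The side view also shows it flat.
- **Other tags:** the right tag has not changed in the images. The left tag was partly hidden from above but stands in the side view.
- **Feet:** the middle and right pads are within 0.5 px (about 1.5 mm) of where they started. The left foot I checked only by eye, in place and upright.
- **Rest of the bench:** the spanner and flux bottle looked undisturbed in the last picture. I did not measure them or the other bench items.

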